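# Seat a casting in its nest and close the frame clamp

### The arm

A 6-joint arm with a two-finger parallel gripper is mounted at the origin on a cart in front of the work surface, level with it; the furniture and walls round the work are solid. World frame = base frame: x ahead of the robot, y to its left, z up, the work surface at z = 0. Lengths are in m, angles in degrees, forces in N, time in s.
With the tool pointing down it reaches from about 0.275 to 0.75 m from the base axis. Payload 10.2 kg.
Tool frame: the origin (TCP) lies between the finger pads; the fingertips stand finger_overhang ahead of it and the grasp point (between the pads) lies 5 mm behind it (finger_overhang is the distance from the TCP to the fingertips, in m); z points along the fingers, y is the line along which they close (so a half turn about z gives the same grasp; the last joint's range is limited). The gripper opens to 88 mm and grips with 3 to 60 N. Pads are 18 mm wide; open, the fingers measure 123 mm over their backs; the gripper's body (75 mm by 187 mm) begins 45 mm behind the grasp point.
Start: joints at [53.377, 17.928, 85.812, -0, 76.261, -12.8], TCP at [0.212, 0.48, 0.253] pointing down, gripper open.
Joint ranges: [-168.41, 168.41], [-55.51, 124.54], [10.69, 146.95], [-70.63, 250.63], [1, 178], [-165.06, 165.06]. Speed limits (degrees/s): [136.94, 136.94, 172.46, 180, 180, 180].

### API

Orientations are given as [roll, pitch, yaw] about the fixed x, y, z axes, in that order (R = Rz(yaw) Ry(pitch) Rx(roll)).
In Python, from plant import observe, snapshot, camera_info, sign_off, finger_overhang gives the robot as it stands. The module is installed in compiled form; this text tells all that it offers.
- The arm moves only by the shell command python3 -m crank 'ROWS' [FORCE]. ROWS is JSON, a list that holds one entry, the list of rows, each a list of 7 numbers: the finger opening in m, from 0 to 0.0881, then the shift along the world's x, y, z in m, then the turn, a rotation vector about the world's x, y, z in degrees. In form: [[[grip, x, y, z, rx, ry, rz], ...]]. A call has 1 to 12 rows; each row shifts and turns the commanded pose from where the row before left it; what a row does not reach is not made up. A row lasts 1/8 s, in which the tool goes at most 62.5 mm and 10.7 degrees, less where a joint would pass 70% of its speed; a pose out of reach is approached as far as the arm can. A call with a gripper value outside its range is refused whole. The fingers move at their own pace and stop on an object; FORCE is the grip in N (left out, the last holds). Time passes only in rows, so rows that do not move let the fingers close. It gives the time, the measured TCP pose, the force, the opening and the grip force at its end, in the units of the state.
- observe(): the state, without advancing time (a new reading comes with each control period).
- snapshot(name): name is "side" or "top"; returns the picture (480x640x3 uint8, red, green, blue); there is no depth.
- camera_info(name): a dict with "fx", "fy", "cx", "cy" (pixels), "k1" (the pictures are not rectified: a ray, as slopes to the right and down, at radius r is drawn at 1 + k1 r^2 times it, then the intrinsics apply), "rvec" (rotation vector, rad) and "tvec" (3), from world to camera coordinates, as OpenCV has them. Camera axes: x right, y down, z forward; pixel columns grow to the right and rows downward; lengths in m; the calibration is good to about 2 mm. A picture is of the moment at which its call begins. camera_info takes no time and is no camera call.
- sign_off(): hands the job in; it is judged then, once.
The state is a dict: "time": time; "q": joint angles; "qvel": joint speeds; "joint_torque": joint torques, N m; "eef_pos": TCP position; "tcp_rot": TCP orientation; "wrist_force": force on the tool from outside, world axes, zero at the start; "moment": the same for the moment, N m; "gripper_width": finger opening in m; "finger_force": force on a finger pad.
Only numpy, scipy, OpenCV 4.12 (cv2) and the standard library are available. Lean on these libraries where they do the work, as an engineer would, in place of code of your own. Each camera call takes 0.05 s, during which the arm holds its last target. There are 200 camera calls.

### The job

Swing open the hinged frame clamp on the fixture and set the casting that has a tongue on one end (not the plain one) into the nest, with the tongue in the slot beside the hinge. A stiff lift-out pad will hold it proud, so press it until you feel it bottom on the nest floor, and only then swing the frame right down over it. Do not drop or hammer the casting, and leave the other casting, the jar, the beaker and the tin standing where they are.

Things in the scene. Friction and masses are not known exactly. Their poses are not given: they have to be found in the camera images.
- fixture: Clamping fixture fixed on the worktop: dark steel plate 190 x 104 x 14 mm with a nest of steel blocks. Origin on the worktop under the nest centre, z up, x from the nest to the hinge. Nest inside 102.4 mm (x) by 58.4 mm (y); block tops 29 mm above the worktop, 4 mm wide lead-in slopes inside. The +x end has a gap 23 mm wide (the slot), the -x end none. Plate spans x = -88 to 102 mm.
- nest_floor (a point): Centre of the nest floor, 14 mm above the worktop; axes as the fixture's. In it lies a brass lift-out pad 46 x 30 mm, flush when pushed down; it starts raised 4 to 9 mm and is held by friction: it takes 8 N to push down (a casting's weight alone does not), and it does not spring back.
- clamp (a joint): Hinge of the aluminium frame clamp, rad: 0 = closed, level, 0.7 mm above the flange of a fully seated casting; grows swinging up and back; 1.57 upright, 2.0 stop. Starts at 0 to 0.6, stays at any angle by friction; 1 to 4 N at the bar move it. Frame 60 mm wide, 10 mm thick, window 36 mm wide from 22 to 136 mm off the hinge: a casting's boss passes up through it, a casting does not.
- clamp_bar (a point): Middle of the clamp's handle, a round black bar 14 mm thick, 72 mm long, parallel to fixture y, 195 mm from the hinge pin, on two thin rods 60 mm apart: a finger fits either side and the bar can turn between the fingers. At angle a it lies 195*cos(a) mm on the -x side of the pin (fixture axes) and 195*sin(a) mm above it; closed it is 38 mm above the worktop, beyond the plate's edge.
- clamp_hinge (a point): Middle of the clamp's hinge pin, 80 mm from the nest centre along fixture x, 38 mm above the worktop; axes as the fixture's. The lugs beside it are 44 mm high.
- tongue_casting: The casting to clamp: bare aluminium, 0.3 to 0.5 kg. Flange 100 mm (x) by 56 mm (y), 18 mm thick; a tongue 20 mm wide sticks 12 mm out of its +x end; central boss 44 mm (x) by 26 mm (y) up to 54 mm above the underside. Origin in the middle of the flange's underside, z up, x towards the tongue. Fully home, its origin is at nest_floor and its x is the fixture's x.
- plain_casting: Another casting of the same aluminium, to be left alone: no tongue, flange 112 mm (x) by 56 mm (y), 18 mm thick, same boss (too long for the nest). Origin in the middle of its underside.
- jar: Whitish glass jar with a grey lid, 72 mm in diameter, 102 mm high; origin under its middle. Leave alone.
- beaker: Clear beaker, 69 mm in diameter, 88 mm high; origin under its middle. Leave alone.
- grease_tin: Green round tin, 72 mm in diameter, 37 mm high; origin under its middle. Leave alone.
- measuring_stand: Tall blue measuring stand behind the right-hand casting places, fixed. Origin on the worktop; its low base, with a ring standing on it to about 100 mm height, reaches about 130 mm towards the robot and 80 mm to either side; the tall head above reaches 80 mm towards the robot. Leave alone.
Not all that is in view belongs to the job. Of the things that look like the fixture, the larger one is meant. Leave any yellow look-alike of the tongue_casting alone.

How it is judged:
By the outcome, as a careful person would: the job done as asked, in the order asked, and still so for the second after the job is handed in, with the robot touching nothing.
It also fails if it takes over 72 s, if anything falls off the work surface, if the arm or the gripper's body presses on something with over 40 N, if the wrist force passes 120 N, or if a joint passes its speed limit or range.

## Working session

There is one attempt and no reset: what is moved stays moved. The work goes in short steps, Python scripts to look and compute and a shell command to move; the robot and the scene stay as the last step left them, time stands still between calls to the robot, and variables do not carry over. Pictures are saved under pics/ and viewed, at most 10 in all, crops included, and the job is handed in when it is done.

```bash
mkdir -p pics
cat > h.py <<'E'
import numpy as np, cv2
from plant import observe, snapshot, camera_info, sign_off, finger_overhang
def cam(n):
    c=camera_info(n); R=cv2.Rodrigues(np.array(c["rvec"],float))[0]; return c,R,np.array(c["tvec"],float).ravel()
def ray(n,px):
    c,R,t=cam(n); K=np.array([[c["fx"],0,c["cx"]],[0,c["fy"],c["cy"]],[0,0,1]])
    u=cv2.undistortPoints(np.array(px,float).reshape(-1,1,2),K,np.array([c["k1"],0,0,0.]),None,None).reshape(-1,2)
    d=np.c_[u,np.ones(len(u))]@R; return -R.T@t,d
def plane(n,px,z):
    o,d=ray(n,px); return o+d*((z-o[2])/d[:,2])[:,None]
def proj(n,P):
    c,R,t=cam(n); K=np.array([[c["fx"],0,c["cx"]],[0,c["fy"],c["cy"]],[0,0,1]])
    return cv2.projectPoints(np.array(P,float).reshape(-1,1,3),R,t,K,np.array([c["k1"],0,0,0.]))[0].reshape(-1,2)
def save(n,f):
    i=snapshot(n); cv2.imwrite("pics/"+f,i[:,:,::-1]); return i
E
python3 - <<'E'
from h import *
np.set_printoptions(precision=4,suppress=True)
save("top","t0.png");save("side","s0.png")
for n in("top","side"):
    o,d=ray(n,[[320,240]]);print(n,o,d,camera_info(n)["fx"])
print(observe(),finger_overhang if not callable(finger_overhang) else finger_overhang())
E
```

```text
top [0.3135 0.1338 1.3906] [[ 0.2049  0.0042 -0.9788]] 547.6737306447416
side [0.5224 0.9755 0.667 ] [[ 0.0857 -0.8051 -0.587 ]] 466.8550748715021
{'time': 0.1, 'q': array([ 53.3782,  17.9542,  85.8474,   0.0003,  76.2596, -12.7999]), 'qvel': array([-0.0349, -0.102 ,  0.0074, -0.0232,  0.0165,  0.046 ]), 'joint_torque': array([  0.0008, -40.2812, -25.264 ,   0.0694,   0.0342,  -0.    ]), 'eef_pos': array([0.2119, 0.4801, 0.2523]), 'tcp_rot': array([-179.9403,   -0.0139,  156.1781]), 'wrist_force': array([0.3116, 0.8841, 0.4386]), 'moment': array([ 0.0086,  0.006 , -0.015 ]), 'finger_force': 0.0, 'gripper_width': 0.08834309872174863} 0.014
```

View pics/t0.png

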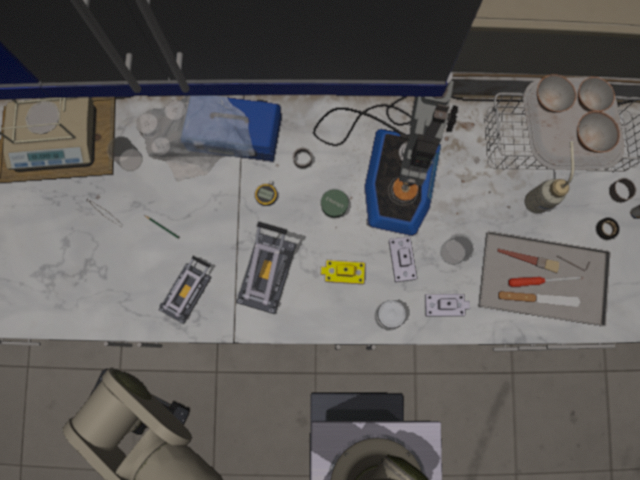

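View pics/s0.png

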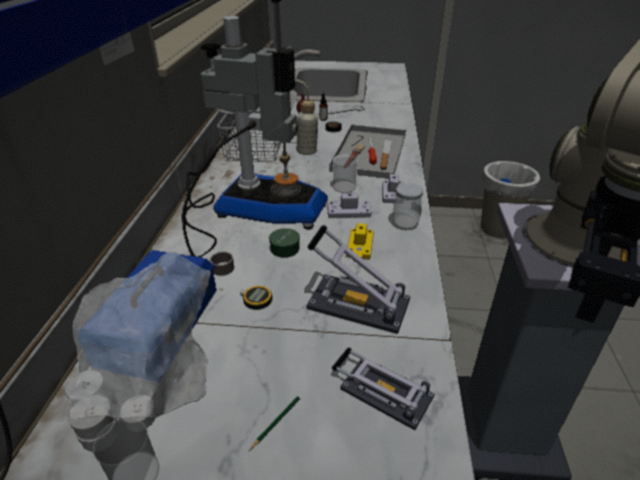

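The top view shows the larger fixture at (268,267), a smaller look-alike at (186,290), and the yellow look-alike at (345,271). The bare castings are at (402,258) and (446,304); the latter seems to have a tongue on its right, at (467,303). I'll confirm that with enlarged crops.

Run:
```python
import cv2,numpy as np
t=cv2.imread("pics/t0.png");s=cv2.imread("pics/s0.png")
r=lambda i,x,y,w,h,k:cv2.resize(i[y:y+h,x:x+w],None,fx=k,fy=k,interpolation=cv2.INTER_CUBIC)
a=r(t,230,215,80,100,5);b=r(t,380,230,100,100,4)  # 400x500, 400x400
b=cv2.copyMakeBorder(b,0,100,0,0,cv2.BORDER_CONSTANT)
cv2.imwrite("pics/c0.png",np.hstack([a,b]))
a=r(s,295,220,125,115,4);b=r(s,320,165,110,70,3);b=cv2.copyMakeBorder(b,0,460-210,0,0,cv2.BORDER_CONSTANT)[:, :300]
cv2.imwrite("pics/c1.png",np.hstack([a,b]))
```

```text
(no output)
```

View pics/c0.png

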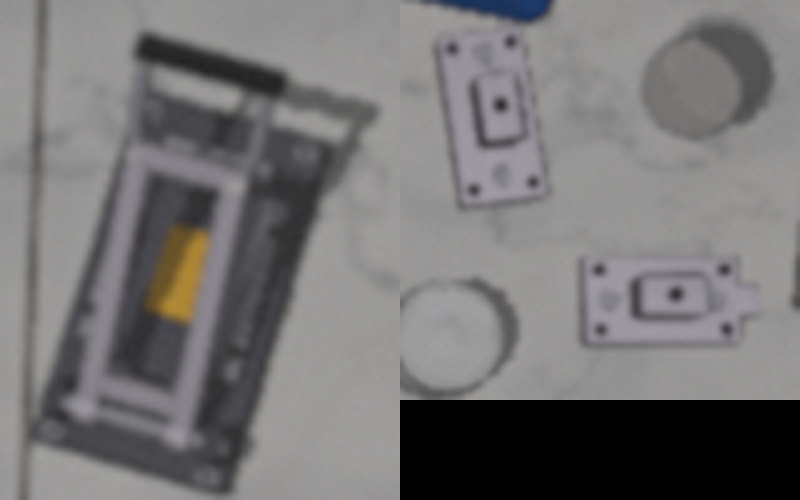

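View pics/c1.png

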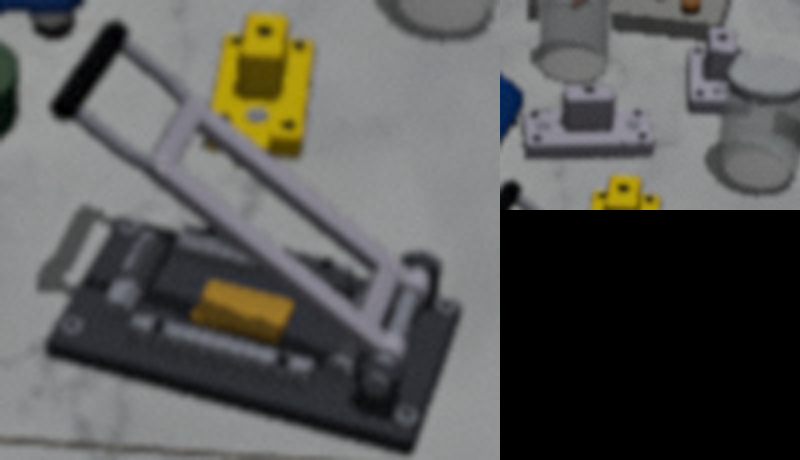

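The crops confirm it. The casting at top (446,304) has a tongue on its right end, so it is the target. The one at (402,258) has plain ends and gets left alone. The fixture's hinge is at the near end and its bar is up at the far end, about (271,227). Next I'll turn these into positions.

Run:
```python
from h import *
from scipy.optimize import least_squares
np.set_printoptions(precision=4,suppress=True)
T=lambda p,ox,oy,k:np.array([[ox+(x+.5)/k-.5,oy+(y+.5)/k-.5] for x,y in p])
# plate corners (top surface) : near-left, near-right, far-right
pt=T([(33,437),(229,493),(331,147)],230,215,5)
P=plane("top",pt,.014);print("plate top-view",P, np.linalg.norm(np.diff(P,axis=0),axis=1))
ps=T([(47,345),(409,440),(461,305),(113,217)],295,220,4)
Q=plane("side",ps,.014);print("plate side",Q,np.linalg.norm(np.diff(Q,axis=0),axis=1))
def tri(a,b):
    o1,d1=ray("top",[a]);o2,d2=ray("side",[b]);A=np.c_[d1[0],-d2[0]];s=np.linalg.lstsq(A,o2-o1,rcond=None)[0]
    p=o1+d1[0]*s[0];q=o2+d2[0]*s[1];return (p+q)/2,np.linalg.norm(p-q)
# dark bar: black mask
t=cv2.imread("pics/t0.png");s=cv2.imread("pics/s0.png")
def blob(im,x,y,w,h,th):
    m=(im[y:y+h,x:x+w].max(2)<th).astype(np.uint8);n,l,st,c=cv2.connectedComponentsWithStats(m);i=1+st[1:,4].argmax();print("blob",st[i]);
    r=cv2.minAreaRect(cv2.findContours((l==i).astype(np.uint8),0,1)[0][0]);return np.array(r[0])+[x,y],r
bt,r1=blob(t,250,215,45,20,50);bs,r2=blob(s,302,222,30,30,50);print(bt,r1,bs,r2)
print("bar",tri(bt,bs))
# casting flange top corners z=.018
pc=T([(183,257),(338,257),(341,345),(183,345)],380,230,4)
C=plane("top",pc,.018);print("cast",C,np.linalg.norm(np.diff(C,axis=0),axis=1),C.mean(0))
print("tongue",plane("top",T([(359,285),(359,315)],380,230,4),.018))
print("boss hole",plane("top",T([(276,294)],380,230,4),.054))
```

```text
plate top-view [[0.441  0.3498 0.014 ]
 [0.4138 0.2503 0.014 ]
 [0.5909 0.2017 0.014 ]] [0.1032 0.1837]
plate side [[0.6222 0.305  0.014 ]
 [0.4446 0.3526 0.014 ]
 [0.4152 0.2566 0.014 ]
 [0.5989 0.2036 0.014 ]] [0.1839 0.1004 0.1912]
blob [ 8  8 28 11 88]
blob [  6   4  18  24 152]
[271.7202 227.7661] ((21.720184326171875, 12.766056060791016), (27.872745513916016, 3.3523921966552734), 16.699243545532227) [317.0305 237.3647] ((15.030502319335938, 15.364721298217773), (5.9228010177612305, 26.62685203552246), 34.508522033691406)
bar (array([0.604 , 0.2521, 0.1452]), np.float64(0.0022479216084632676))
cast [[ 0.4637 -0.1267  0.018 ]
 [ 0.4637 -0.2255  0.018 ]
 [ 0.4083 -0.2252  0.018 ]
 [ 0.4084 -0.1251  0.018 ]] [0.0988 0.0554 0.1   ] [ 0.436  -0.1756  0.018 ]
tongue [[ 0.446  -0.2382  0.018 ]
 [ 0.4271 -0.2374  0.018 ]]
boss hole [[ 0.437  -0.1767  0.054 ]]
```

```bash
python3 -m crank '[[[0.04,0.0392,-0.0228,0,0,0,-8.17],[0.04,0.0392,-0.0228,0,0,0,-8.17],[0.04,0.0392,-0.0228,0,0,0,-8.17],[0.04,0.0392,-0.0228,0,0,0,-8.17],[0.04,0.0392,-0.0228,0,0,0,-8.17],[0.04,0.0392,-0.0228,0,0,0,-8.17],[0.04,0.0392,-0.0228,0,0,0,-8.17],[0.04,0.0392,-0.0228,0,0,0,-8.17],[0.04,0.0392,-0.0228,0,0,0,-8.17],[0.04,0.0392,-0.0228,0,0,0,-8.17],[0.04,0,0,0,0,0,0],[0.04,0,0,0,0,0,0]]]' 15
```

```text
time: 1.6
eef_pos: [0.6036, 0.2526, 0.2523]
tcp_rot: [-179.9, 0.0, 74.5]
wrist_force: [-1.4, 0.3, 0.9]
gripper_width: 0.0398
finger_force: 0.0
```

Now lower by 112 mm over the bar, then close on it.

```bash
python3 -m crank '[[[0.04,0,0,-0.03,0,0,0],[0.04,0,0,-0.03,0,0,0],[0.04,0,0,-0.03,0,0,0],[0.04,0,0,-0.022,0,0,0],[0.04,0,0,0,0,0,0],[0.0,0,0,0,0,0,0],[0.0,0,0,0,0,0,0],[0,0,0,0,0,0,0],[0,0,0,0,0,0,0],[0,0,0,0,0,0,0]]]' 15
```

```text
time: 2.85
eef_pos: [0.6038, 0.2525, 0.1407]
tcp_rot: [-180.0, -0.0, 74.5]
wrist_force: [-3.3, 2.2, -1.6]
gripper_width: 0.0129
finger_force: 14.9
```

Run:
```python
import numpy as np
a=np.radians(33.4+6.5*np.arange(12));h=.195*np.diff(np.cos(a));z=.195*np.diff(np.sin(a))
for i in range(11):print("%.4f %.4f %.4f"%(h[i]*.9636,-h[i]*.2672,z[i]))
```

```text
-0.0127 0.0035 0.0177
-0.0146 0.0040 0.0161
-0.0162 0.0045 0.0143
-0.0177 0.0049 0.0123
-0.0189 0.0052 0.0102
-0.0199 0.0055 0.0079
-0.0206 0.0057 0.0055
-0.0211 0.0059 0.0030
-0.0213 0.0059 0.0005
-0.0212 0.0059 -0.0020
-0.0209 0.0058 -0.0045
```

```bash
python3 -m crank '[[[0,-0.0127,0.0035,0.0177,0,0,0],[0,-0.0146,0.004,0.0161,0,0,0],[0,-0.0162,0.0045,0.0143,0,0,0],[0,-0.0177,0.0049,0.0123,0,0,0],[0,0,0,0,0,0,0]]]'
```

```text
time: 3.48
eef_pos: [0.5411, 0.2699, 0.2006]
tcp_rot: [-179.8, 0.0, 74.5]
wrist_force: [-4.4, 3.0, -6.3]
gripper_width: 0.0125
finger_force: 15.3
```

```bash
python3 -m crank '[[[0,-0.0189,0.0052,0.0102,0,0,0],[0,-0.0199,0.0055,0.0079,0,0,0],[0,-0.0206,0.0057,0.0055,0,0,0],[0,-0.0211,0.0059,0.003,0,0,0],[0,-0.0213,0.0059,0.0005,0,0,0],[0,-0.0212,0.0059,-0.002,0,0,0],[0,-0.0209,0.0058,-0.0045,0,0,0],[0,0,0,0,0,0,0]]]'
python3 - <<'E'
from h import *
a=save("top","t1.png");b=save("side","s1.png")
r=lambda i,x,y,w,h,k:cv2.resize(i[y:y+h,x:x+w,::-1],None,fx=k,fy=k,interpolation=cv2.INTER_CUBIC)
cv2.imwrite("pics/c2.png",np.hstack([r(a,225,215,100,125,4),r(b,290,210,100,125,4)]))
E
```

```text
time: 4.47
eef_pos: [0.3986, 0.3096, 0.2221]
tcp_rot: [180.0, -0.1, 74.5]
wrist_force: [-1.5, 3.4, -0.6]
gripper_width: 0.0128
finger_force: 15.0
```

View pics/c2.png

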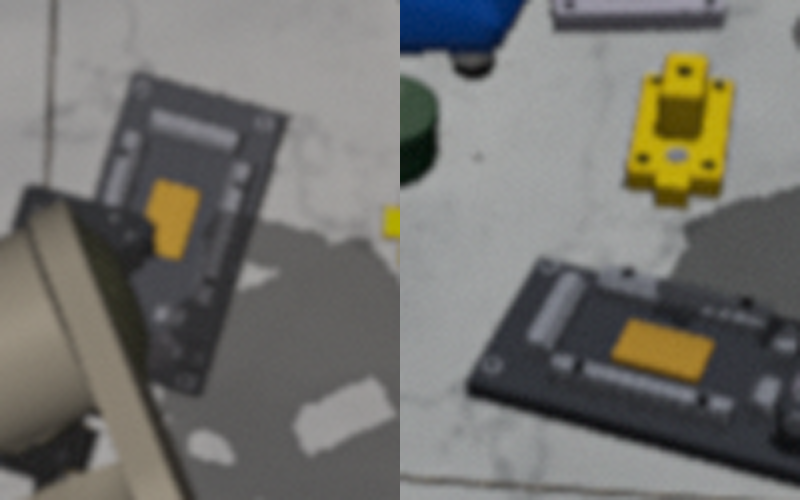

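The top crop shows the frame swung up under the gripper, with the nest clear: pad at about (268,270) in the full image. I'll release the bar, rise, and check the clearance to the beaker and the jar at the casting.

```bash
python3 -m crank '[[[0.03,0,0,0,0,0,0],[0.03,0,0,0,0,0,0],[0.03,0,0,0.03,0,0,0],[0.04,0,0,0.03,0,0,0],[0.04,0,0,0.02,0,0,0],[0.05,0,-0.04,0,0,0,0],[0.05,0,-0.05,0,0,0,0],[0.05,0,-0.05,0,0,0,0]]]'
python3 - <<'E'
from h import *
np.set_printoptions(precision=4,suppress=True)
t=cv2.imread("pics/t0.png");o,_=ray("top",[[0,0]])
# beaker rim z=.088: bright disc centre in c0 crop (691,88); jar lid (450,337)
for n,p,z in(("beaker",(291,88),.088),("jar",(50,337),.102)):
    print(n,plane("top",[[380+(p[0]+.5)/4-.5,230+(p[1]+.5)/4-.5]],z))
# cross-check in side: base circle
for n,q,z in(("beaker base",(344,186),0),("jar base",(406,220),0)):print(n,plane("side",[q],z))
save("top","t2.png")
E
```

```text
time: 5.58
eef_pos: [0.399, 0.1674, 0.3017]
tcp_rot: [180.0, 0.0, 74.5]
wrist_force: [1.3, -0.4, 0.4]
gripper_width: 0.05
finger_force: 0.0
beaker [[ 0.5591 -0.1829  0.088 ]]
jar [[ 0.4072 -0.0309  0.102 ]]
beaker base [[ 0.5775 -0.211   0.    ]]
jar base [[ 0.4072 -0.0474  0.    ]]
```

```bash
python3 -m crank '[[[0.06,0.0047,-0.043,0,0,0,1.94],[0.06,0.0047,-0.043,0,0,0,1.94],[0.06,0.0047,-0.043,0,0,0,1.94],[0.06,0.0047,-0.043,0,0,0,1.94],[0.06,0.0047,-0.043,0,0,0,1.94],[0.06,0.0047,-0.043,0,0,0,1.94],[0.06,0.0047,-0.043,0,0,0,1.94],[0.06,0.0043,-0.0426,0,0,0,1.92],[0.06,0,0,-0.05,0,0,0],[0.06,0,0,-0.05,0,0,0],[0.06,0,0,0,0,0,0]]]'
python3 - <<'E'
from h import *
a=save("top","t3.png");b=save("side","s3.png")
r=lambda i,x,y,w,h,k:cv2.resize(i[y:y+h,x:x+w,::-1],None,fx=k,fy=k,interpolation=cv2.INTER_CUBIC)
cv2.imwrite("pics/c3.png",np.hstack([r(a,225,215,80,110,5),r(b,300,255,133,183,3)[:550]]))
E
```

```text
time: 7.0
eef_pos: [0.435, -0.1741, 0.1996]
tcp_rot: [-179.7, -0.2, 89.9]
wrist_force: [0.1, -0.7, 1.0]
gripper_width: 0.0602
finger_force: 0.0Traceback (most recent call last):
  File "<stdin>", line 4, in <module>
    return _nx.concatenate(arrs, 1, dtype=dtype, casting=casting)
           ~~~~~~~~~~~~~~~^^^^^^^^^^^^^^^^^^^^^^^^^^^^^^^^^^^^^^^
ValueError: all the input array dimensions except for the concatenation axis must match exactly, but along dimension 0, the array at index 0 has size 550 and the array at index 1 has size 549
```

Continue down to grasp height and close gently. Meanwhile I'll crop the fixture from the saved pictures for a refined pose.

```bash
python3 -m crank '[[[0.06,0.001,-0.001,-0.05,0,0,0],[0.06,0,-0.001,-0.05,0,0,0],[0.06,0,0,-0.04,0,0,0],[0.06,0,0,-0.0175,0,0,0],[0.06,0,0,0,0,0,0],[0.0,0,0,0,0,0,0],[0.0,0,0,0,0,0,0],[0,0,0,0,0,0,0],[0,0,0,0,0,0,0],[0,0,0,0,0,0,0]]]' 40
python3 - <<'E'
from h import *
a=cv2.imread("pics/t3.png");b=cv2.imread("pics/s3.png")
r=lambda i,x,y,w,h,k:cv2.resize(i[y:y+h,x:x+w],None,fx=k,fy=k,interpolation=cv2.INTER_CUBIC)
cv2.imwrite("pics/c3.png",np.hstack([r(a,230,215,75,110,5),r(b,300,230,106,137,4)[:550].copy() if 0 else cv2.resize(b[230:340,300:385+20],(525,550),interpolation=cv2.INTER_CUBIC)[:, :425]]))
E
```

```text
time: 8.35
eef_pos: [0.4374, -0.1767, 0.0447]
tcp_rot: [180.0, 0.0, 90.0]
wrist_force: [-0.4, 1.4, 5.9]
gripper_width: 0.0259
finger_force: 40.0
```

View pics/c3.png

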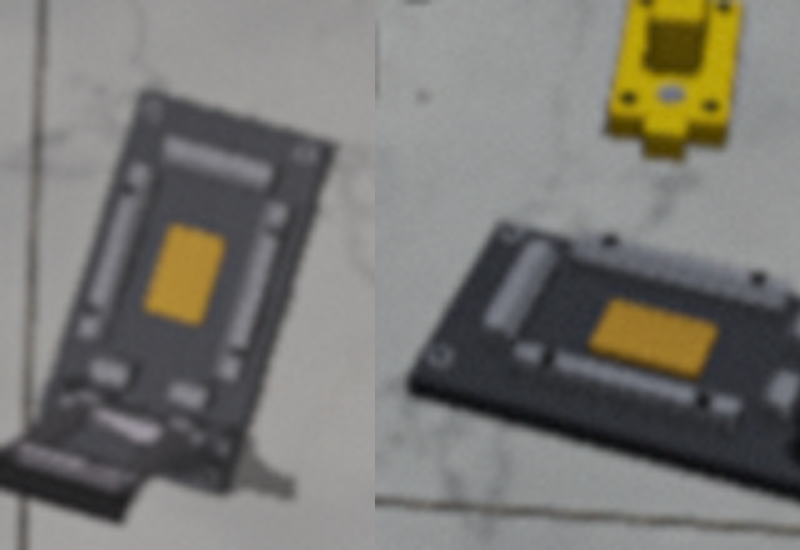

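```bash
python3 -m crank '[[[0,0,0,0.01,0,0,0],[0,0,0,0.02,0,0,0],[0,0,0,0.04,0,0,0],[0,0,0,0.05,0,0,0],[0,0,0,0.05,0,0,0],[0,0,0,0,0,0,0],[0,0,0,0,0,0,0]]]'
python3 - <<'E'
from h import *
np.set_printoptions(precision=4,suppress=True)
T=lambda p,ox,oy,k:np.array([[ox+(x+.5)/k-.5,oy+(y+.5)/k-.5] for x,y in p])
t=cv2.imread("pics/t3.png");s=cv2.imread("pics/s3.png")
def pad(im,x,y,w,h):
    v=cv2.cvtColor(im[y:y+h,x:x+w],cv2.COLOR_BGR2HSV);m=((v[...,0]>10)&(v[...,0]<26)&(v[...,1]>120)).astype(np.uint8)
    n,l,st,c=cv2.connectedComponentsWithStats(m);i=1+st[1:,4].argmax();r=cv2.minAreaRect(cv2.findContours((l==i).astype(np.uint8),0,1)[0][0])
    return c[i]+[x,y],cv2.boxPoints(r)+[x,y],st[i]
ct,bt,st=pad(t,250,250,35,35);cs,bs,ss=pad(s,335,285,45,25)
print(st,ss)
for z in(.018,.0205,.023):print(z,plane("top",[ct],z),plane("side",[cs],z))
B=plane("top",bt,.02);print("pad edges ang",[np.degrees(np.arctan2(*(B[i]-B[i-1])[[1,0]]))%180 for i in range(4)])
far=T([(139,90),(337,147),(231,494)],230,215,5);print("plate top",plane("top",far,.014))
bands=T([(140,163),(90,336),(277,203),(228,380)],230,215,5);L=plane("top",bands,.026);print("bands",L,[np.degrees(np.arctan2(*(L[i]-L[i+1])[[1,0]])) for i in(0,2)],L.mean(0))
fs=T([(500-375,219),(409-375,385)],300,230,5);print("plate side far L? ",plane("side",fs,.014))
save("top","t4.png");save("side","s4.png")
E
```

```text
time: 9.22
eef_pos: [0.4365, -0.176, 0.2129]
tcp_rot: [-179.9, -0.1, 90.0]
wrist_force: [-0.4, -0.5, -5.3]
gripper_width: 0.0257
finger_force: 40.0
[  9  10  16  20 214] [  8   5  26  16 272]
0.018 [[0.5236 0.2745 0.018 ]] [[0.526  0.2755 0.018 ]]
0.0205 [[0.5232 0.2743 0.0205]] [[0.526  0.2782 0.0205]]
0.023 [[0.5229 0.274  0.023 ]] [[0.526  0.2809 0.023 ]]
pad edges ang [np.float64(71.98555791149236), np.float64(163.16046753250683), np.float64(71.82884459067293), np.float64(162.9403113123326)]
plate top [[0.6204 0.3013 0.014 ]
 [0.5909 0.1986 0.014 ]
 [0.4133 0.2493 0.014 ]]
bands [[0.5797 0.2982 0.026 ]
 [0.4909 0.3209 0.026 ]
 [0.5594 0.2281 0.026 ]
 [0.4693 0.251  0.026 ]] [np.float64(-14.340694979854765), np.float64(-14.246046775194081)] [0.5248 0.2745 0.026 ]
plate side far L?  [[0.5954 0.2017 0.014 ]
 [0.6219 0.307  0.014 ]]
```

```bash
cat > edge.py <<'E'
from h import *
np.set_printoptions(precision=4,suppress=True)
im={n:cv2.GaussianBlur(cv2.cvtColor(cv2.imread(f),cv2.COLOR_BGR2GRAY),(0,0),.7) for n,f in(("top","pics/t3.png"),("side","pics/s3.png"))}
O=np.array([.5245,.2755]);yaw=np.radians(164.8);X=np.array([np.cos(yaw),np.sin(yaw)]);Y=np.array([-X[1],X[0]])
s=np.arange(-.010,.0101,.00025)
def edge(n,axis,off,z,lo,hi):
    # axis 'y': edge at fixture y=off, points along x ; 'x': edge at x=off
    pts=[]
    for u in np.linspace(lo,hi,40):
        base,nrm=(O+X*u+Y*off,Y*np.sign(off)) if axis=='y' else (O+X*off+Y*u,X*np.sign(off))
        P=np.c_[base+s[:,None]*nrm,np.full(len(s),z)];q=proj(n,P).astype(np.float32)
        g=np.gradient(cv2.remap(im[n],q[:,:1],q[:,1:],cv2.INTER_CUBIC).ravel().astype(float))
        i=g.argmax()
        if g[i]>1.2 and 2<i<len(s)-3: pts.append((u,s[i]))
    p=np.array(pts);k=np.ones(len(p),bool)
    for _ in range(4):
        c=np.polyfit(p[k,0],p[k,1],1);e=p[:,1]-np.polyval(c,p[:,0]);k=abs(e)<max(.0006,1.5*np.std(e[k]))
    sg=np.sign(off)*(1 if axis=='y' else -1)
    print(n,axis,off,z,"offset@0 mm %.2f"%(1e3*np.polyval(c,0)),"rot deg %.2f"%(sg*np.degrees(c[0])),k.sum(),len(p),"rms %.2f"%(1e3*np.std(e[k])))
edge("top",'y',-.052,.014,-.08,.05)   # +y side sign conv below
edge("top",'y',.052,.014,-.08,.06);edge("top",'y',-.052,0,-.08,.06);edge("top",'y',.052,0,-.08,.06);edge("top",'x',-.088,.014,-.045,.045)
edge("side",'y',.052,.014,-.08,.06);edge("side",'y',-.052,.014,-.08,.06);edge("side",'y',-.052,0,-.08,.06);edge("side",'x',-.088,.014,-.045,.045);edge("side",'x',-.088,0,-.045,.045)
print(X,Y)
E
python3 edge.py
```

```text
top y -0.052 0.014 offset@0 mm -2.08 rot deg -0.60 26 40 rms 0.49
top y 0.052 0.014 offset@0 mm 2.78 rot deg -0.65 25 40 rms 0.44
top y -0.052 0 offset@0 mm 0.42 rot deg -0.81 25 40 rms 0.49
top y 0.052 0 offset@0 mm 1.38 rot deg -0.69 22 40 rms 0.32
top x -0.088 0.014 offset@0 mm -1.33 rot deg -1.35 24 40 rms 0.48
side y 0.052 0.014 offset@0 mm -0.40 rot deg -1.10 14 28 rms 0.88
side y -0.052 0.014 offset@0 mm 8.54 rot deg -0.13 20 26 rms 0.33
side y -0.052 0 offset@0 mm -3.46 rot deg -0.51 25 40 rms 0.48
side x -0.088 0.014 offset@0 mm -0.19 rot deg -0.89 31 40 rms 0.50
side x -0.088 0 offset@0 mm 5.65 rot deg -0.01 19 40 rms 0.29
[-0.965   0.2622] [-0.2622 -0.965 ]
```

```bash
python3 -m crank '[[[0,0.0073,0.0375,0,0,0,-8.83],[0,0.0073,0.0375,0,0,0,-8.83],[0,0.0073,0.0375,0,0,0,-8.83],[0,0.0073,0.0375,0,0,0,-8.83],[0,0.0073,0.0375,0,0,0,-8.83],[0,0.0073,0.0375,0,0,0,-8.83],[0,0.0073,0.0375,0,0,0,-8.83],[0,0.0073,0.0375,0,0,0,-8.83],[0,0.0073,0.0375,0,0,0,-8.83],[0,0.0073,0.0375,0,0,0,-8.83],[0,0.0073,0.0375,0,0,0,-8.83],[0,0.007,0.038,0,0,0,-8.82]]]'; python3 -m crank '[[[0,0,0,0,0,0,0],[0,0,0,0,0,0,0]]]'; python3 -c "
from plant import observe
for i in range(1): print(observe())"
```

```text
time: 10.82
eef_pos: [0.5241, 0.2751, 0.2124]
tcp_rot: [179.9, 0.2, -16.3]
wrist_force: [1.1, -0.2, -4.4]
gripper_width: 0.0253
finger_force: 40.0
time: 11.08
eef_pos: [0.5241, 0.2735, 0.2129]
tcp_rot: [179.9, 0.1, -15.9]
wrist_force: [0.4, 0.3, -4.0]
gripper_width: 0.026
finger_force: 40.0
{'time': 11.075, 'q': array([ 1.62169515e+01,  2.81064912e+01,  7.70644358e+01, -1.98130027e-02,
        7.49772034e+01,  1.22128082e+02]), 'qvel': array([-0.90693364, -0.94529212,  0.14307667,  0.03503762,  0.11252675,
        0.19541484]), 'joint_torque': array([ 1.02186777e+00, -5.01253474e+01, -2.69512993e+01,  2.74023449e-02,
       -7.17542320e-02,  4.99136362e-02]), 'eef_pos': array([0.52408713, 0.2734674 , 0.21290248]), 'tcp_rot': array([ 1.79905027e+02,  1.15277042e-01, -1.59060657e+01]), 'wrist_force': array([ 0.41863624,  0.27029029, -4.03569546]), 'moment': array([0.06436596, 0.08348542, 0.0231315 ]), 'finger_force': 39.99696786515415, 'gripper_width': 0.025971147140691028}
```

```bash
python3 -m crank '[[[0,0,0.0005,-0.035,0,0,0],[0,0,0,-0.035,0,0,0],[0,0,0,-0.03,0,0,0],[0,0,0,-0.022,0,0,0],[0,0,0,-0.006,0,0,0],[0,0,0,0,0,0,0]]]'
python3 - <<'E'
from h import *
a=save("top","t5.png");b=save("side","s5.png")
r=lambda i,x,y,w,h,k:cv2.resize(i[y:y+h,x:x+w,::-1],None,fx=k,fy=k,interpolation=cv2.INTER_CUBIC)
cv2.imwrite("pics/c5.png",np.hstack([r(a,225,215,80,120,5)[:,:350],r(b,300,225,110,150,4)]))
E
```

```text
time: 11.82
eef_pos: [0.5247, 0.274, 0.0865]
tcp_rot: [180.0, -0.0, -16.0]
wrist_force: [-0.8, 0.1, -4.0]
gripper_width: 0.0259
finger_force: 40.0
```

View pics/c5.png

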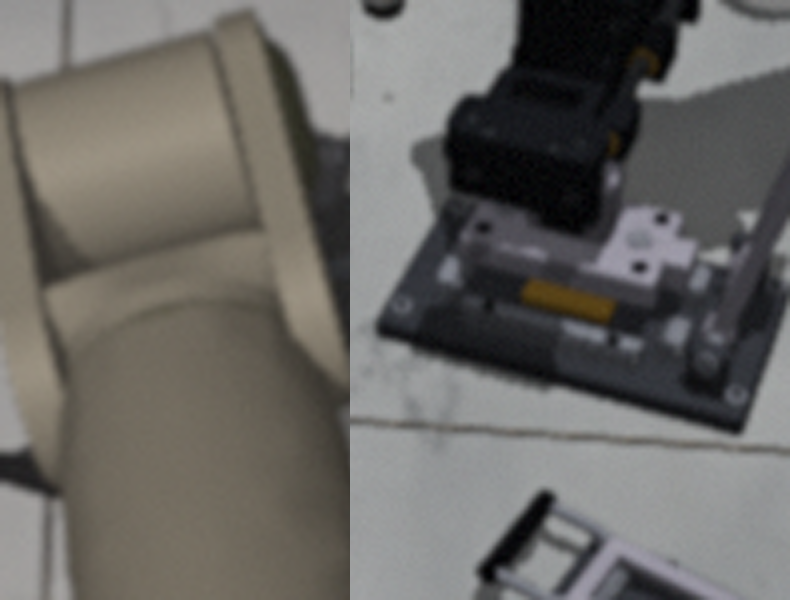

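The side crop shows the casting level above the nest, with the tongue at about (386,285) toward the hinge and slot, and the frame standing open behind it. Now I'll lower it, feeling for the lead-in.

```bash
python3 -m crank '[[[0,0,0,-0.004,0,0,0],[0,0,0,-0.004,0,0,0],[0,0,0,-0.004,0,0,0],[0,0,0,-0.002,0,0,0],[0,0,0,0,0,0,0]]]';python3 -m crank '[[[0,0,0,-0.002,0,0,0],[0,0,0,0,0,0,0]]]';python3 -m crank '[[[0,0,0,-0.002,0,0,0],[0,0,0,0,0,0,0]]]'
```

```text
time: 12.55
eef_pos: [0.5244, 0.2745, 0.072]
tcp_rot: [180.0, 0.0, -16.0]
wrist_force: [0.2, -0.3, -3.9]
gripper_width: 0.0255
finger_force: 40.0
time: 12.8
eef_pos: [0.5244, 0.2745, 0.0701]
tcp_rot: [180.0, 0.0, -16.0]
wrist_force: [-0.9, 0.9, -4.1]
gripper_width: 0.0259
finger_force: 40.0
time: 13.05
eef_pos: [0.5244, 0.2746, 0.0687]
tcp_rot: [-180.0, -0.0, -16.0]
wrist_force: [-3.6, 0.1, 2.8]
gripper_width: 0.0258
finger_force: 40.0
```

```bash
python3 -m crank '[[[0,-0.001,0.0003,0,0,0,0],[0,0,0,0,0,0,0]]]';python3 -m crank '[[[0,0,0,-0.001,0,0,0],[0,0,0,0,0,0,0]]]';python3 -m crank '[[[0,0,0,-0.001,0,0,0],[0,0,0,0,0,0,0]]]'; python3 -c "
from plant import observe;print(observe()['moment'])"
```

```text
time: 13.3
eef_pos: [0.5235, 0.2748, 0.068]
tcp_rot: [-180.0, -0.0, -16.0]
wrist_force: [-0.1, 2.4, -3.7]
gripper_width: 0.0259
finger_force: 40.0
time: 13.55
eef_pos: [0.5235, 0.2748, 0.067]
tcp_rot: [-180.0, 0.0, -16.0]
wrist_force: [0.9, 1.7, -5.5]
gripper_width: 0.0258
finger_force: 40.0
time: 13.8
eef_pos: [0.5235, 0.2748, 0.0661]
tcp_rot: [-180.0, -0.0, -16.0]
wrist_force: [1.5, 1.8, -4.6]
gripper_width: 0.0255
finger_force: 40.0
[ 0.39293577 -0.0682907   0.00554277]
```

```bash
python3 -m crank '[[[0,0,0.0003,-0.001,0,0,0],[0,0,0,0,0,0,0]]]';python3 -m crank '[[[0,0,0,-0.001,0,0,0],[0,0,0,0,0,0,0]]]';python3 -m crank '[[[0,0,0,-0.001,0,0,0],[0,0,0,0,0,0,0]]]';python3 -m crank '[[[0,0,0,-0.001,0,0,0],[0,0,0,0,0,0,0]]]'; python3 -c "
from plant import observe;print(observe()['moment'])"
```

```text
time: 14.05
eef_pos: [0.5233, 0.2749, 0.065]
tcp_rot: [180.0, 0.0, -16.0]
wrist_force: [0.4, 1.0, -4.9]
gripper_width: 0.0257
finger_force: 40.0
time: 14.3
eef_pos: [0.5234, 0.275, 0.0642]
tcp_rot: [180.0, 0.0, -16.0]
wrist_force: [0.4, -0.4, -4.5]
gripper_width: 0.0256
finger_force: 40.0
time: 14.55
eef_pos: [0.5235, 0.275, 0.0637]
tcp_rot: [180.0, -0.0, -16.0]
wrist_force: [-3.0, -1.5, 3.4]
gripper_width: 0.0259
finger_force: 40.0
time: 14.8
eef_pos: [0.5235, 0.275, 0.0623]
tcp_rot: [180.0, -0.0, -16.0]
wrist_force: [-3.0, -1.8, 4.1]
gripper_width: 0.0259
finger_force: 40.0
[-0.46092139  0.60742513 -0.03900947]
```

Force went from −4.7 to +4 N, which is the pad's 8 N, so the casting is on the pad. I'll keep pressing until the force rises sharply at the floor.

```bash
python3 -m crank '[[[0,-0.0003,0,-0.001,0,0,0],[0,0,0,0,0,0,0]]]' 60;python3 -m crank '[[[0,0,0,-0.001,0,0,0],[0,0,0,0,0,0,0]]]';python3 -m crank '[[[0,0,0,-0.001,0,0,0],[0,0,0,0,0,0,0]]]'; python3 -c "
from plant import observe;print(observe()['moment'])"
```

```text
time: 15.05
eef_pos: [0.5234, 0.275, 0.0612]
tcp_rot: [-180.0, -0.0, -16.0]
wrist_force: [-0.4, -2.9, 1.6]
gripper_width: 0.0259
finger_force: 60.0
time: 15.3
eef_pos: [0.5234, 0.275, 0.0602]
tcp_rot: [-180.0, -0.0, -16.0]
wrist_force: [0.6, -2.9, 1.3]
gripper_width: 0.0255
finger_force: 60.0
time: 15.55
eef_pos: [0.5234, 0.275, 0.0592]
tcp_rot: [-180.0, -0.0, -16.0]
wrist_force: [0.9, -3.0, 2.6]
gripper_width: 0.0257
finger_force: 60.0
[-0.56203083  0.0203602  -0.06399518]
```

```bash
python3 -m crank '[[[0,0,-0.0003,-0.0007,0,0,0],[0,0,0,0,0,0,0]]]';python3 -m crank '[[[0,0,0,-0.0007,0,0,0],[0,0,0,0,0,0,0]]]'; python3 -m crank '[[[0,0,0,-0.0007,0,0,0],[0,0,0,0,0,0,0]]]'
```

```text
time: 15.8
eef_pos: [0.5234, 0.275, 0.0587]
tcp_rot: [-180.0, -0.0, -16.0]
wrist_force: [1.5, -1.9, 4.0]
gripper_width: 0.0255
finger_force: 60.0
time: 16.05
eef_pos: [0.5234, 0.2749, 0.0587]
tcp_rot: [-180.0, -0.0, -16.0]
wrist_force: [-1.4, -2.5, 9.4]
gripper_width: 0.0254
finger_force: 60.0
time: 16.3
eef_pos: [0.5234, 0.275, 0.0587]
tcp_rot: [-180.0, -0.1, -16.0]
wrist_force: [-4.3, -3.2, 16.2]
gripper_width: 0.0255
finger_force: 60.0
```

Bottomed: z stopped at 0.0587, which is exactly seated height, while the force rose to 16 N. One more squeeze, unload, release, and lift clear.

```bash
python3 -m crank '[[[0,0,0,-0.0008,0,0,0],[0,0,0,0,0,0,0]]]';python3 -m crank '[[[0,0,0,0.002,0,0,0],[0,0,0,0,0,0,0],[0.05,0,0,0,0,0,0],[0.06,0,0,0,0,0,0],[0.06,0,0,0,0,0,0],[0.06,0,0,0.02,0,0,0],[0.06,0,0,0.04,0,0,0],[0.06,0,0,0.05,0,0,0],[0.06,0.003,-0.01,0.05,0,0,0],[0,0,0,0,0,0,0]]]'
```

```text
time: 16.55
eef_pos: [0.5234, 0.275, 0.0586]
tcp_rot: [-180.0, -0.1, -16.0]
wrist_force: [-7.7, -6.4, 24.4]
gripper_width: 0.0259
finger_force: 60.0
time: 17.8
eef_pos: [0.5275, 0.2648, 0.222]
tcp_rot: [-179.8, -0.4, -16.0]
wrist_force: [0.8, -0.5, -0.4]
gripper_width: 0.0519
finger_force: 0.0
```

```bash
python3 -m crank '[[[0.04,0,0,0.04,0,0,9],[0.04,0,0,0.04,0,0,9],[0.04,-0.01,0.005,0,0,0,9],[0.04,-0.017,0.006,0,0,0,9],[0.04,-0.017,0.006,0,0,0,9],[0.04,-0.017,0.006,0,0,0,9],[0.04,-0.017,0.006,0,0,0,9],[0.04,-0.017,0.006,0,0,0,9],[0.04,-0.017,0.006,0,0,0,9],[0.04,-0.017,0.004,0,0,0,9],[0.04,0,0,0,0,0,0],[0.04,0,0,0,0,0,0]]]'
python3 - <<'E'
from h import *
a=save("top","t6.png");b=save("side","s6.png")
r=lambda i,x,y,w,h,k:cv2.resize(i[y:y+h,x:x+w,::-1],None,fx=k,fy=k,interpolation=cv2.INTER_CUBIC)
cv2.imwrite("pics/c6.png",np.hstack([r(a,225,215,75,150,4),r(b,295,195,125,150,4)]))
E
```

```text
time: 19.3
eef_pos: [0.3976, 0.3096, 0.2977]
tcp_rot: [-180.0, 0.0, 73.8]
wrist_force: [-0.4, 0.1, -0.2]
gripper_width: 0.0401
finger_force: 0.0
```

View pics/c6.png

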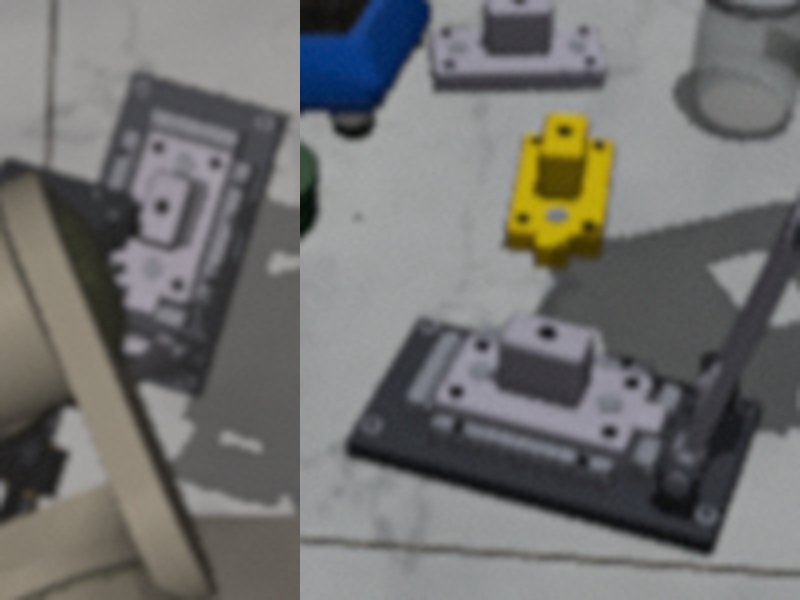

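The pictures show the casting seated flush, with its tongue in the slot (side crop (655,415)), and the frame still standing open. I'll descend onto the bar and grip it.

```bash
python3 -m crank '[[[0.04,0.001,0,-0.03,0,0,0],[0.04,0,0,-0.03,0,0,0],[0.04,0,0,-0.0155,0,0,0],[0.04,0,0,0,0,0,0],[0,0,0,0,0,0,0],[0,0,0,0,0,0,0],[0,0,0,0,0,0,0],[0,0,0,0,0,0,0],[0,0,0,0,0,0,0]]]' 15
python3 - <<'E'
import numpy as np
a=np.radians(np.r_[104.7-6.5*np.arange(16),4.8,2.4,0]);h=.195*np.diff(np.cos(a));z=.195*np.diff(np.sin(a))
for i in range(len(h)):print("[0,%.4f,%.4f,%.4f,0,0,0],"%(h[i]*.9613,-h[i]*.2756,z[i]))
E
```

```text
time: 20.52
eef_pos: [0.3985, 0.3098, 0.2232]
tcp_rot: [179.9, -0.0, 74.0]
wrist_force: [1.0, 0.3, 4.0]
gripper_width: 0.013
finger_force: 15.0
[0,0.0208,-0.0060,0.0044,0,0,0],
[0,0.0212,-0.0061,0.0019,0,0,0],
[0,0.0212,-0.0061,-0.0006,0,0,0],
[0,0.0210,-0.0060,-0.0031,0,0,0],
[0,0.0206,-0.0059,-0.0056,0,0,0],
[0,0.0198,-0.0057,-0.0079,0,0,0],
[0,0.0188,-0.0054,-0.0102,0,0,0],
[0,0.0176,-0.0050,-0.0124,0,0,0],
[0,0.0162,-0.0046,-0.0144,0,0,0],
[0,0.0145,-0.0042,-0.0162,0,0,0],
[0,0.0126,-0.0036,-0.0178,0,0,0],
[0,0.0106,-0.0030,-0.0192,0,0,0],
[0,0.0085,-0.0024,-0.0203,0,0,0],
[0,0.0062,-0.0018,-0.0211,0,0,0],
[0,0.0039,-0.0011,-0.0217,0,0,0],
[0,0.0008,-0.0002,-0.0081,0,0,0],
[0,0.0005,-0.0001,-0.0082,0,0,0],
[0,0.0002,-0.0000,-0.0082,0,0,0],
```

```bash
python3 -m crank '[[[0,0.0208,-0.006,0.0044,0,0,0],[0,0.0212,-0.0061,0.0019,0,0,0],[0,0.0212,-0.0061,-0.0006,0,0,0],[0,0.021,-0.006,-0.0031,0,0,0],[0,0.0206,-0.0059,-0.0056,0,0,0],[0,0.0198,-0.0057,-0.0079,0,0,0],[0,0.0188,-0.0054,-0.0102,0,0,0],[0,0,0,0,0,0,0]]]'; python3 -m crank '[[[0,0.0176,-0.005,-0.0124,0,0,0],[0,0.0162,-0.0046,-0.0144,0,0,0],[0,0.0145,-0.0042,-0.0162,0,0,0],[0,0.0126,-0.0036,-0.0178,0,0,0],[0,0.0106,-0.003,-0.0192,0,0,0],[0,0,0,0,0,0,0]]]'
```

```text
time: 21.52
eef_pos: [0.5415, 0.2686, 0.1998]
tcp_rot: [-179.8, 0.0, 74.0]
wrist_force: [-0.2, 2.6, -6.8]
gripper_width: 0.0124
finger_force: 15.4
time: 22.28
eef_pos: [0.6124, 0.2483, 0.1202]
tcp_rot: [-179.8, 0.1, 74.0]
wrist_force: [-2.2, 1.7, -4.2]
gripper_width: 0.0115
finger_force: 15.2
```

```bash
python3 -m crank '[[[0,0.0085,-0.0024,-0.0203,0,0,0],[0,0.0062,-0.0018,-0.0211,0,0,0],[0,0.0039,-0.0011,-0.0217,0,0,0],[0,0,0,0,0,0,0]]]'; python3 -m crank '[[[0,0.0008,-0.0002,-0.008,0,0,0],[0,0.0005,-0.0001,-0.008,0,0,0],[0,0,0,0,0,0,0]]]';python3 -m crank '[[[0,0,0,-0.005,0,0,0],[0,0,0,0,0,0,0]]]'
```

```text
time: 22.78
eef_pos: [0.6321, 0.2428, 0.0569]
tcp_rot: [180.0, -0.0, 74.0]
wrist_force: [2.4, 2.2, -3.4]
gripper_width: 0.0107
finger_force: 15.1
time: 23.15
eef_pos: [0.6338, 0.2424, 0.0421]
tcp_rot: [179.9, -0.0, 74.0]
wrist_force: [5.1, 1.5, -3.2]
gripper_width: 0.0108
finger_force: 15.0
time: 23.4
eef_pos: [0.6341, 0.2423, 0.0374]
tcp_rot: [179.8, -0.1, 74.0]
wrist_force: [8.5, -0.1, -1.7]
gripper_width: 0.0107
finger_force: 15.1
```

```bash
python3 -m crank '[[[0,0.001,-0.0003,-0.002,0,0,0],[0,0,0,0,0,0,0]]]';python3 -m crank '[[[0,0,0,-0.002,0,0,0],[0,0,0,0,0,0,0]]]'
python3 - <<'E'
from h import *
b=save("side","s7.png")
cv2.imwrite("pics/c7.png",cv2.resize(b[225:345,290:430,::-1],None,fx=5,fy=5,interpolation=cv2.INTER_CUBIC))
E
```

```text
time: 23.65
eef_pos: [0.6341, 0.2422, 0.0353]
tcp_rot: [180.0, -0.0, 74.0]
wrist_force: [5.7, 0.9, -0.9]
gripper_width: 0.0109
finger_force: 15.0
time: 23.9
eef_pos: [0.6342, 0.2423, 0.0336]
tcp_rot: [180.0, -0.0, 74.0]
wrist_force: [5.7, 0.4, -0.6]
gripper_width: 0.0107
finger_force: 15.0
```

View pics/c7.png

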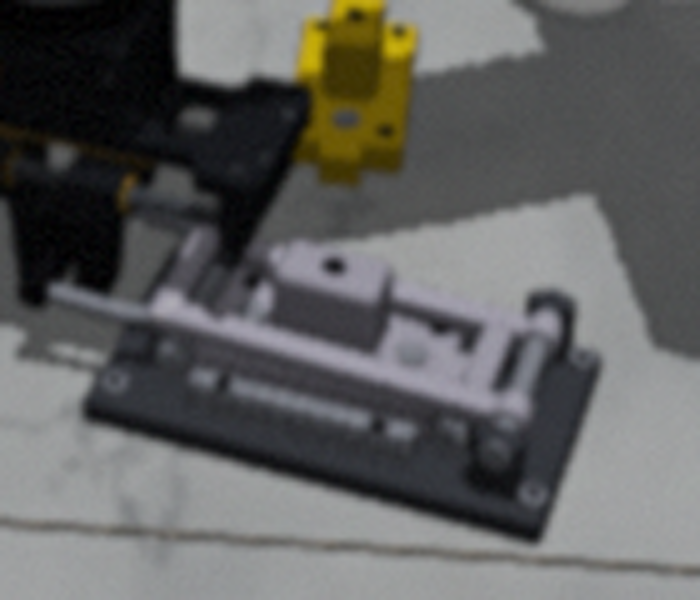

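The side crop shows the frame down around the boss and nearly level. I'll press on in small steps until it stops.

```bash
for i in 1 ; do python3 -m crank '[[[0,0,0,-0.0015,0,0,0],[0,0,0,0,0,0,0]]]';python3 -m crank '[[[0,0,0,-0.0015,0,0,0],[0,0,0,0,0,0,0]]]';python3 -m crank '[[[0,0,0,-0.0015,0,0,0],[0,0,0,0,0,0,0]]]';done
```

```text
time: 24.2
eef_pos: [0.6343, 0.2422, 0.0321]
tcp_rot: [180.0, -0.0, 74.0]
wrist_force: [5.6, 0.0, 1.1]
gripper_width: 0.0109
finger_force: 14.9
time: 24.45
eef_pos: [0.6343, 0.2422, 0.0307]
tcp_rot: [179.9, -0.0, 74.0]
wrist_force: [5.8, -0.2, 0.7]
gripper_width: 0.0106
finger_force: 14.9
time: 24.7
eef_pos: [0.6343, 0.2422, 0.0291]
tcp_rot: [179.9, -0.0, 74.0]
wrist_force: [6.2, -0.4, -0.3]
gripper_width: 0.0107
finger_force: 14.9
```

Pinching no longer shows a clear stop. I'll release, rise, and press the bar from above with closed fingertips: bar top is at 45 mm when closed, so the TCP should stop at about 59 mm.

```bash
python3 -m crank '[[[0.03,0,0,0,0,0,0],[0.03,0,0,0,0,0,0],[0.03,0,0,0.02,0,0,0],[0.03,0,0,0.03,0,0,0],[0,0,0,0,0,0,0],[0,0,0,0,0,0,0],[0,0,0,0,0,0,0]]]';python3 -m crank '[[[0,0,0,-0.01,0,0,0],[0,0,0,-0.005,0,0,0],[0,0,0,0,0,0,0]]]';python3 -m crank '[[[0,0,0,-0.003,0,0,0],[0,0,0,0,0,0,0]]]';python3 -m crank '[[[0,0,0,-0.002,0,0,0],[0,0,0,0,0,0,0]]]'
```

```text
time: 25.58
eef_pos: [0.6334, 0.2422, 0.0781]
tcp_rot: [-179.9, 0.1, 74.0]
wrist_force: [0.5, 0.5, 0.2]
gripper_width: 0.0023
finger_force: 0.0
time: 25.95
eef_pos: [0.6337, 0.2422, 0.0632]
tcp_rot: [-179.9, 0.0, 74.0]
wrist_force: [0.7, 0.1, -0.7]
gripper_width: 0.0005
finger_force: 0.0
time: 26.2
eef_pos: [0.634, 0.2423, 0.0611]
tcp_rot: [180.0, -0.0, 74.0]
wrist_force: [0.8, -0.2, 0.2]
gripper_width: 0.0004
finger_force: 0.0
time: 26.45
eef_pos: [0.6341, 0.2423, 0.0594]
tcp_rot: [180.0, -0.0, 74.0]
wrist_force: [0.6, -0.8, 1.3]
gripper_width: 0.0005
finger_force: 0.9
```

```bash
for i in 1; do python3 -m crank '[[[0,0,0,-0.001,0,0,0],[0,0,0,0,0,0,0]]]';python3 -m crank '[[[0,0,0,-0.001,0,0,0],[0,0,0,0,0,0,0]]]';python3 -m crank '[[[0,0,0,-0.001,0,0,0],[0,0,0,0,0,0,0]]]';python3 -m crank '[[[0,0,0,-0.001,0,0,0],[0,0,0,0,0,0,0]]]'; done
```

```text
time: 26.7
eef_pos: [0.6342, 0.2423, 0.0592]
tcp_rot: [180.0, -0.0, 74.0]
wrist_force: [-2.4, -0.3, 8.3]
gripper_width: 0.0004
finger_force: 3.9
time: 26.95
eef_pos: [0.6342, 0.2423, 0.059]
tcp_rot: [179.9, -0.0, 74.0]
wrist_force: [-5.3, -2.3, 13.9]
gripper_width: 0.0006
finger_force: 6.7
time: 27.2
eef_pos: [0.6343, 0.2424, 0.0589]
tcp_rot: [179.9, -0.0, 74.0]
wrist_force: [-6.9, -2.6, 18.6]
gripper_width: 0.0003
finger_force: 9.5
time: 27.45
eef_pos: [0.6343, 0.2424, 0.0587]
tcp_rot: [179.9, -0.0, 74.0]
wrist_force: [-10.5, -4.0, 23.2]
gripper_width: 0.0005
finger_force: 12.4
```

The bar stopped hard at 59 mm, so the clamp is closed. I'll lift off, clear the view and check.

```bash
python3 -m crank '[[[0,0,0,0.01,0,0,0],[0,0,0,0.04,0,0,0],[0,0,0,0.05,0,0,0],[0,0,0,0.05,0,0,0],[0,-0.03,-0.05,0,0,0,0],[0,-0.03,-0.05,0,0,0,0],[0,-0.03,-0.05,0,0,0,0],[0,-0.03,-0.05,0,0,0,0],[0,-0.03,-0.05,0,0,0,0],[0,0,0,0,0,0,0],[0,0,0,0,0,0,0]]]'
python3 - <<'E'
from h import *
a=save("top","t8.png");b=save("side","s8.png")
r=lambda i,x,y,w,h,k:cv2.resize(i[y:y+h,x:x+w,::-1],None,fx=k,fy=k,interpolation=cv2.INTER_CUBIC)
A=np.vstack([r(a,230,205,80,100,4)[:400],cv2.resize(a[205:345,310:490,::-1],(320,200))])
cv2.imwrite("pics/c8.png",np.hstack([A,r(b,300,150,120,200,3)]))
E
```

```text
time: 28.82
eef_pos: [0.4843, -0.0074, 0.2052]
tcp_rot: [180.0, -0.0, 74.0]
wrist_force: [-0.2, 0.8, -0.2]
gripper_width: 0.0001
finger_force: 0.0
```

View pics/c8.png

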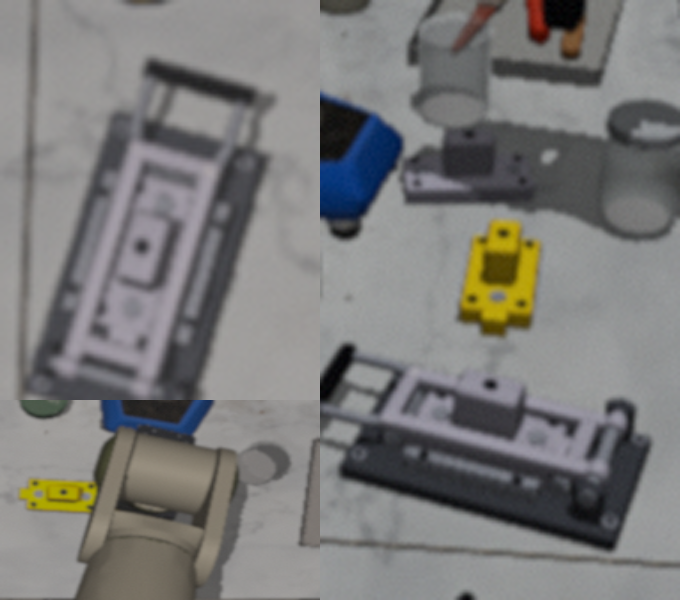

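The frame is level over the casting with the boss through its window, and the bar is down. The plain casting, jar and beaker are standing in place and the robot is clear, so I'll hand in.

```bash
python3 -c "
from plant import sign_off;print(sign_off())"
```

```text
the job is handed in; nothing more can be done
None
```

The tongue casting is in the nest with its tongue in the slot, pressed until it bottomed, and the frame is closed over it; I handed the job in at about 29 s, and no verdict came back.

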